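Lock the box: snap the loose shackle home through the hasp

ROBOT

A 7-joint arm with a two-finger parallel gripper is mounted at the origin on a cart in front of the work surface, level with it; the furniture and walls round the work are solid. World frame = base frame: x ahead of the robot, y to its left, z up, the work surface at z = 0. Lengths are in m, angles in rad, forces in N, time in s.
With the tool pointing down it reaches from about 0.4 to 0.925 m from the base axis. Payload 4.1 kg.
Tool frame: the origin (TCP) lies at the very end of the fingers, on their centre line; the grasp point (between the pads) lies 19 mm behind it (r.grip_depth is the distance from the TCP to the grasp point, in m); z points along the fingers, y is the line along which they close (so a half turn about z gives the same grasp; the last joint's range is limited). The gripper opens to 85 mm and grips with 20 to 120 N. Pads are 22 mm wide; open, the fingers measure 114 mm over their backs; the gripper's body (76 mm by 85 mm) begins 54 mm behind the grasp point. The pads swing forward as they close: fully open they stand 13 mm farther back than shut.
Start: joints at [-1.264, 0.398, 0.045, 1.537, -0.019, 1.207, -0.051], TCP at [0.257, 0.597, 0.231] pointing down, gripper open.
Joint ranges: [-2.82, 2.82], [-0.49, 2.23], [-1.37, 1.46], [0, 2.46], [-1.36, 4.5], [0.23, 2], [-2.94, 2.94]. Speed limits (rad/s): [2.57, 2.57, 3.14, 3.14, 3.14, 3.14, 3.14].

INTERFACE

Orientations are given as a rotation vector (axis times angle).
In Python, from workcell import r, grab_frame, camera_model gives the robot as it stands. Calls block until the motion is done:
- r.goto(position, orientation): joint-space move of the TCP to a pose.
- r.move_l(position, attitude=None, speed=0.15, force_limit=None): straight line of the TCP; attitude=None keeps the orientation; speed is the mean speed in m/s. With force_limit (N) it stops when the force on the tool has changed by that much, and returns True; else False.
- r.movej(angles): joint-space move.
- r.set_gripper(opening, grip_force=None): opening from 0.0 (shut) to 1.0 (fully open); grip_force is the grip in N (None keeps the last); returns when the fingers have stopped.
- r.hold(seconds).
- r.inverse_kinematics(position, orientation): joint angles nearest the present ones, or None.
- r.read_state(): the state.
- grab_frame(name): name is "side" or "top" or "wrist"; returns the picture (400x640x3 uint8, red, green, blue); there is no depth.
- camera_model(name): a dict with "fx", "fy", "cx", "cy" (pixels), "k1" (the pictures are not rectified: a ray, as slopes to the right and down, at radius r is drawn at 1 + k1 r^2 times it, then the intrinsics apply), "view" (4x4, takes a point from world to camera coordinates); the wrist camera has in their place "hand_eye" (4x4, takes a point from camera to tool coordinates, whose origin is the TCP and whose axes are the flange's). Camera axes: x right, y up, looking along -z (the intrinsics and any distortion apply to the point x, -y, -z); pixel columns grow to the right and rows downward; lengths in m; the calibration is good to about 2 mm. A picture is of the moment at which its call begins: read the wrist's pose just before it. camera_model takes no time and is no camera call.
A pose or a line that the arm cannot do raises r.Unreachable and nothing moves.
- r.sign_off(): hands the job in; it is judged then, once.
The state is a dict: "time_s": time; "qpos": joint angles; "qd": joint speeds; "joint_torque": joint torques, N m; "tool_pos": TCP position; "tool_rot": TCP orientation; "contact_force": force on the tool from outside, world axes, zero at the start; "ft_torque": the same for the moment, N m; "finger_gap": opening from 0.0 (shut) to 1.0 (fully open); "grasp_force": force on a finger pad.
Only numpy, scipy, OpenCV 4.12 (cv2) and the standard library are available. Lean on these libraries where they do the work, as an engineer would, in place of code of your own. Each camera call takes 0.05 s, during which the arm holds its last target. There are 200 camera calls.

TASK

Lock the box: shut its lid so that the steel hasp plate lies over the lock, then take the loose U-shaped shackle from its wooden rest, put both legs down through the hasp into the two holes of the lock, and press it home until the hidden catches click and it stays down when you let go. Feel your way: never push the shackle against the lock with more than 30 N. Leave the other things on the table where they are.

Things in the scene. Friction and masses are not known exactly. Their poses are not given: they have to be found in the camera images.
- lock_box: White enamelled steel box, fixed on the table: 120 mm deep (x), 170 mm wide (y), 70 mm high, walls 4 mm, with a hinged lid, and a bright steel lock case (36 mm deep, 84 mm wide, 69 mm high) on its front (-x) face, which looks towards the robot. Origin: centre of the box's underside; x points from front to hinge side, z up.
- lock_mouth (a point): Centre of the top face of the lock case, midway between its two holes; 80 mm in front of the box's middle, 69 mm up; axes as lock_box. The holes are round, 13 mm wide, at y = +20 and -20 mm, their guides 16 mm long with 1.5 mm chamfers; the shackle's legs are 11 mm thick.
- lid (a joint): Angle of the lid: 0 shut, positive open (front edge up), 0.35 to 0.75 at the start. Stiff hinge: the lid stays where it is left; a few N shut it. Plate 122 mm from hinge to front edge; from its front a steel hasp plate, 4 mm thick, 70 mm wide, sticks out 37 mm more; shut, it lies over the lock case, top 5 mm above lock_mouth, its two 17 mm holes over the lock's holes.
- lid_press (a point): Point on the top face of the lid, in its middle across, 80 mm from the hinge line, where it can be pushed down; it rides with the lid. With the lid shut it lies 20 mm in front of the box's middle, 75.5 mm above the table. A fingertip that goes straight down there, starting above the open lid, meets the lid and shuts it.
- shackle: Loose U of 11 mm round steel bar, 80 to 170 g, 92 mm high: two legs, centres 40 mm apart along its y, joined on top by a crown. Origin: midway between the lower ends (feet) of the legs; z up to the crown. Feet taper over 9 mm; a groove 10 to 20 mm up each leg takes the catches. Same either way round. At first it stands in the wooden rest, a little loose, feet 15 mm above the table.
- shackle_crown (a point): Centre of the shackle's crown bar (11 mm thick in x), 86.5 mm above the shackle's origin: the place to grip it, with the fingers closing along the shackle's x.
- rest: Fixed wooden block, 54 x 92 mm at the foot and 42 x 80 mm above, 45 mm high, with two holes 12.5 mm wide and 30 mm deep, 40 mm apart along its y, in which the shackle waits. Origin: centre of its underside. It stands to the left or to the right of the box.
- mug_tea: White mug, 82 x 114 x 91 mm, loose bystander on the other side of the box from the rest. Origin: centre of its underside.
- spice_herbs: Spice jar with black cap, 45 x 45 x 105 mm, loose bystander to the right. Origin: centre of its underside.
- spice_paprika: Second spice jar with black cap, 41 x 41 x 105 mm, loose bystander to the right. Origin: centre of its underside.
- lock_catch (a point): Point 43 mm below lock_mouth, inside the case. The feet meet a spring ejector (4 to 7 N up) 8 to 24 mm below lock_mouth; then resistance grows to 10 to 14 N, and drops as two hidden catches snap in, 33 to 50 mm down (differs from lock to lock, unseen); 2 to 4 mm deeper is a hard stop. A caught shackle rests 33 to 50 mm down; one not caught is pushed back up to 25 mm or less.
- lid_hinge (a point): Middle of the lid's hinge line, at the top of the box's far (+x) rim, 60 mm behind the box's middle and 70 mm up; the line runs along the box's y.

How it is judged:
On the way, in this order (a step that is already met when the one before it is completed fails the run):
1. the lid is shut (within 0.05 rad) while the shackle is still clear of the lock (value of joint lid below 0.05 rad and distance between shackle and lock_mouth above 0.03 m), for 0.2 s.
2. both legs of the shackle stand in the lock's holes through the hasp, feet at least 8 mm below the top of the lock (z of shackle in the frame of lock_mouth below -0.008 m and horizontal distance between shackle and lock_mouth below 0.006 m and angle between the y axis of shackle and the y axis of lock_mouth, either way round below 0.2 rad and value of joint lid below 0.05 rad), for 0.1 s.
At the end, for the whole second after the job is handed in: The lid is shut (within 0.05 rad) and the shackle stays caught in the lock by itself: feet at least 28.5 mm below the top of the lock, within 6 mm of its middle, upright within 0.12 rad, in line with the holes within 0.2 rad, at rest and released (z of shackle in the frame of lock_mouth below -0.0285 m and horizontal distance between shackle and lock_mouth below 0.006 m and angle between the y axis of shackle and the y axis of lock_mouth, either way round below 0.2 rad and angle between shackle's own z axis and vertical below 0.12 rad and value of joint lid below 0.05 rad and linear speed of shackle below 0.02 m/s); the robot touches nothing.
It fails at once if the shackle is pushed against the lock, hasp or box with more than 30 N (contact force between shackle and lock_box above 30 N).
It fails at once if mug_tea is moved by more than 30 mm (distance of mug_tea from where it was at the start of the episode above 0.03 m).
It fails at once if spice_herbs is moved by more than 30 mm (distance of spice_herbs from where it was at the start of the episode above 0.03 m).
It fails at once if spice_paprika is moved by more than 30 mm (distance of spice_paprika from where it was at the start of the episode above 0.03 m).
It also fails if it takes over 54 s, if anything falls off the work surface, if the arm or the gripper's body presses on something with over 40 N, if the wrist force passes 120 N, or if a joint passes its speed limit or range.

## Working session

There is one attempt and no reset: what is moved stays moved. The work goes in short steps, each a Python script; the robot and the scene stay as the last script left them, time stands still between calls to the robot, and variables do not carry over. Pictures are saved under pics/ and viewed, at most 10 in all, crops included, and the job is handed in when it is done.

```bash
mkdir -p pics; ls; python3 - <<'E'
from workcell import r, grab_frame, camera_model
import cv2,numpy as np
np.set_printoptions(precision=4,suppress=True)
for n in("side","top"):
    cv2.imwrite(f"pics/{n}0.png",grab_frame(n)[:,:,::-1])
    print(n,camera_model(n))
print(camera_model("wrist")); print(r.read_state(), r.grip_depth)
E
```

```text
pics
side {'fx': 459.7072398646265, 'fy': 459.7072398646265, 'cx': 322.97613523541247, 'cy': 204.9388907130022, 'k1': 0.017957125617794542, 'view': array([[ 0.9738, -0.2271, -0.0131, -0.5408],
       [ 0.0901,  0.3323,  0.9389, -0.1277],
       [-0.2089, -0.9154,  0.344 , -1.3085],
       [ 0.    ,  0.    ,  0.    ,  1.    ]])}
top {'fx': 395.8655751130358, 'fy': 395.8655751130358, 'cx': 320.0715672995671, 'cy': 206.3386970198418, 'k1': -0.0820166400829025, 'view': array([[ 0.0246, -0.9993, -0.0293, -0.0108],
       [ 0.9812,  0.0185,  0.1923, -0.5375],
       [-0.1917, -0.0335,  0.9809, -0.9434],
       [ 0.    ,  0.    ,  0.    ,  1.    ]])}
{'fx': 303.26837908939535, 'fy': 303.26837908939535, 'cx': 324.0580149956742, 'cy': 199.0205286877537, 'k1': -0.049165726458557504, 'hand_eye': array([[-0.0009,  0.9563,  0.2925,  0.0729],
       [ 1.    ,  0.0005,  0.0015,  0.0003],
       [ 0.0013,  0.2925, -0.9563, -0.1426],
       [ 0.    ,  0.    ,  0.    ,  1.    ]])}
{'time_s': 0.1, 'qpos': array([-1.264 ,  0.3992,  0.0451,  1.5377, -0.0187,  1.2069, -0.0507]), 'qd': array([-0.0009, -0.0006,  0.0013, -0.002 , -0.0009,  0.0003,  0.0002]), 'joint_torque': array([  0.0032, -47.6262,   1.3697, -25.4949,   0.012 ,   0.0051,
         0.    ]), 'tool_pos': array([0.2564, 0.5967, 0.2304]), 'tool_rot': array([-0.6329, -3.0769,  0.0028]), 'contact_force': array([-0.7288, -0.2095, -0.0029]), 'ft_torque': array([-0.0017,  0.0036, -0.0161]), 'grasp_force': 0.0, 'finger_gap': 0.9990748393475654} 0.0187
```

View pics/top0.png

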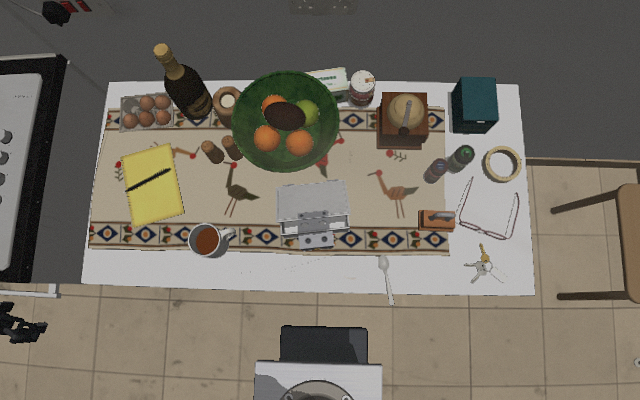

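View pics/side0.png

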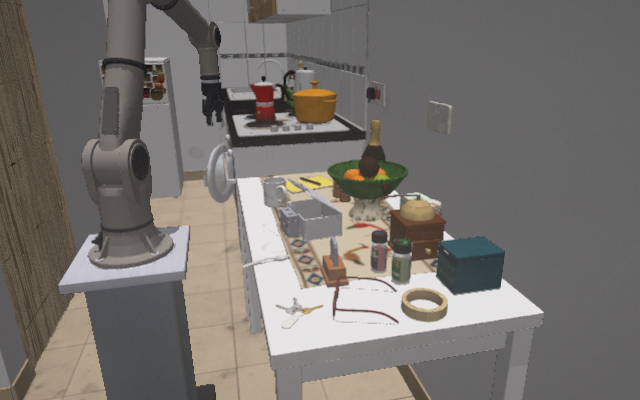

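The box is at about (313,210) in the top view, with the lock and its holes at (306/325,240). The rest and shackle are at (436,218) and the mug at (207,240). Next I'll take coarse positions and wrist views.

```bash
cat > h.py <<'E'
from workcell import r, grab_frame, camera_model
import cv2,numpy as np
from scipy.spatial.transform import Rotation as R
np.set_printoptions(precision=4,suppress=True)
def cam(name,st=None):
    m=camera_model(name)
    if name!="wrist": return m,np.linalg.inv(m["view"])
    T=np.eye(4);T[:3,:3]=R.from_rotvec(st["tool_rot"]).as_matrix();T[:3,3]=st["tool_pos"]
    return m,T@m["hand_eye"]
def unproj(c,uv,z):
    m,T=c; K=np.array([[m["fx"],0,m["cx"]],[0,m["fy"],m["cy"]],[0,0,1]])
    out=[]
    for p in np.atleast_2d(uv):
        x,y=cv2.undistortPoints(np.array([[p]],float),K,np.array([m["k1"],0,0,0.]))[0,0]
        d=T[:3,:3]@[x,-y,-1]; o=T[:3,3]; out.append(o+d*(z-o[2])/d[2])
    return np.array(out)
def proj(c,P):
    m,T=c; q=(np.c_[np.atleast_2d(P),np.ones(len(np.atleast_2d(P)))]@np.linalg.inv(T).T)[:,:3]
    s=np.c_[q[:,0],-q[:,1]]/-q[:,2:]; s=s*(1+m["k1"]*(s**2).sum(1,keepdims=True))
    return s*[m["fx"],m["fy"]]+[m["cx"],m["cy"]]
def down(yaw): # tool z down; tool y at world angle yaw from +y
    return (R.from_euler("z",yaw)*R.from_rotvec([0,np.pi,0])).as_rotvec()
def shot(name,f):
    st=r.read_state(); im=grab_frame(name)[:,:,::-1]; cv2.imwrite(f,im)
    if name=="wrist": np.savez(f+".npz",tool_pos=st["tool_pos"],tool_rot=st["tool_rot"])
    return im
E
python3 - <<'E'
from h import *
c=cam("top")
lock=unproj(c,[[306,240],[325,240]],.069);print(lock)
rest=unproj(c,[[436,214]],.05)[0];print(rest)
L=lock.mean(0)
print("jars",unproj(c,[[437,168],[461,155]],.09),"mug",unproj(c,[[207,240]],.08))
r.goto([L[0]+.0,L[1],.34],down(0)); print(r.read_state()["tool_pos"])
a=shot("wrist","pics/w_box0.png")
r.goto([rest[0]-.02,rest[1],.34],down(0)); print(r.read_state()["tool_pos"])
b=shot("wrist","pics/w_rest0.png")
cv2.imwrite("pics/w0.png",cv2.resize(np.hstack([a[:,100:540],b[:,100:540]]),None,fx=.9,fy=.9))
print(r.read_state()["time_s"])
E
```

```text
[[ 0.4502  0.0325  0.069 ]
 [ 0.4512 -0.0138  0.069 ]]
[ 0.5239 -0.2902  0.05  ]
jars [[ 0.6318 -0.286   0.09  ]
 [ 0.6667 -0.3474  0.09  ]] mug [[0.4432 0.2739 0.08  ]]
[0.4508 0.0104 0.3399]
[ 0.5047 -0.2885  0.3396]
3.6083
```

View pics/w0.png

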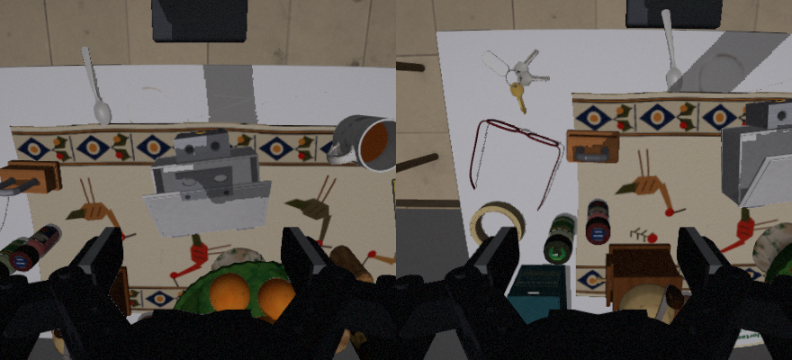

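The wrist view shows the lid open, the lock's holes near (186,146) and (214,143), the hasp holes at (187,190) and (218,188), and the rest and shackle at (592,148). I'll enlarge both.

```bash
python3 - <<'E'
import cv2,numpy as np
a=cv2.imread("pics/w_box0.png")[125:245,250:410];b=cv2.imread("pics/w_rest0.png")[125:245,250:330]
# left crop origin (250,125), right crop origin (250+..)
b=cv2.imread("pics/w_rest0.png")[125:245,275:355]
cv2.imwrite("pics/c1.png",np.hstack([cv2.resize(i,None,fx=3.3,fy=3.3,interpolation=2) if 0 else cv2.resize(i,None,fx=s,fy=s,interpolation=2)[:480] for i,s in((a[:144],3),)]) if 0 else np.hstack([cv2.resize(a[:, 10:130],None,fx=4,fy=4,interpolation=2),cv2.resize(b,None,fx=4,fy=4,interpolation=2)]))
E
```

```text
(no output)
```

View pics/c1.png

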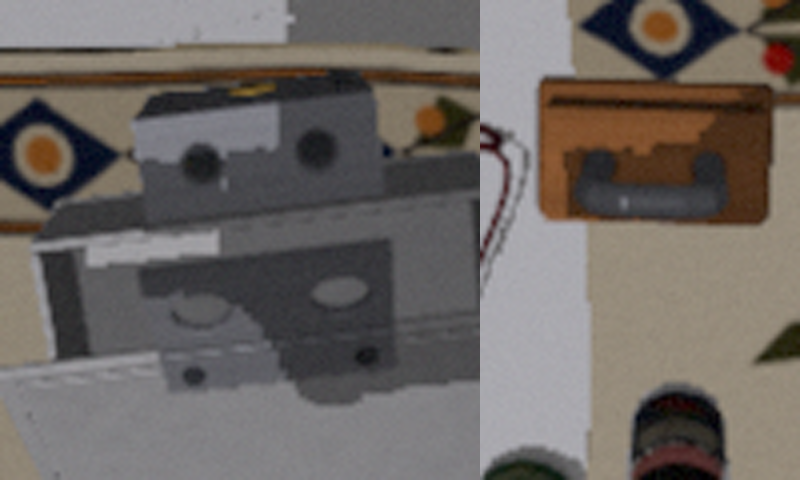

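```bash
python3 - <<'E'
from h import *
def f(p,ox,s=0): p=np.array(p,float);return np.c_[(p[:,0]-s+.5)/4-.5+ox,(p[:,1]+.5)/4-.5+125]
c=cam("wrist",np.load("pics/w_box0.png.npz")); L=unproj(c,f([[201,163],[317,149]],260),.069)
c2=cam("wrist",np.load("pics/w_rest0.png.npz"));S=unproj(c2,f([[589,200],[723,200]],275,480),.1015);H=unproj(c2,f([[598,162],[708,162]],275,480),.05)
print(L,np.linalg.norm(L[1]-L[0]),S,H)
m=L.mean(0);d=L[0]-L[1];d*=np.sign(d[1]);yaw=np.arctan2(-d[0],d[1]);X=np.array([np.cos(yaw),np.sin(yaw)]);print("lock",m,"yaw",yaw)
p=m[:2]+.06*X; print("press",p)
r.set_gripper(0)
r.goto([*p,.26],down(yaw))
print(r.move_l([*p,.079],speed=.1,force_limit=15),r.read_state()["tool_pos"],r.read_state()["contact_force"])
print(r.move_l([*p,.0755],speed=.02,force_limit=12),r.read_state()["tool_pos"],r.read_state()["contact_force"])
r.move_l([*p,.2],speed=.3)
r.set_gripper(.6)
for k,s in(("A",1),("B",-1)):
    r.goto([m[0],m[1],.27],down(yaw+s*np.pi/2)); shot("wrist",f"pics/lock{k}.png"); print(r.read_state()["tool_pos"])
q=S.mean(0)[:2]
for k,s in(("B",-1),("A",1)):
    r.goto([*q,.27],down(s*np.pi/2)); shot("wrist",f"pics/rest{k}.png")
print(r.read_state()["time_s"],r.read_state()["qpos"])
a=[cv2.imread(f"pics/{n}{k}.png")[60:360,120:520] for n in("lock","rest") for k in "AB"]
cv2.imwrite("pics/m.png",np.vstack([np.hstack(a[:2]),np.hstack(a[2:])]))
E
```

```text
[[ 0.4555 -0.0101  0.069 ]
 [ 0.4506  0.0298  0.069 ]] 0.040245239990266815 [[ 0.5152 -0.3175  0.1015]
 [ 0.5152 -0.2745  0.1015]] [[ 0.5125 -0.3178  0.05  ]
 [ 0.5125 -0.2781  0.05  ]]
lock [0.4531 0.0099 0.069 ] yaw 0.12250743212913989
press [0.5126 0.0172]
False [0.5132 0.0173 0.0794] [ 0.5226 -0.6594  0.3267]
False [0.5128 0.0173 0.0755] [0.2628 0.4198 0.7386]
[0.4531 0.0101 0.2705]
[0.4531 0.0094 0.2703]
12.1333 [-0.4068  0.5657  1.2687  1.6439 -0.5533  1.3482  0.947 ]
```

View pics/m.png

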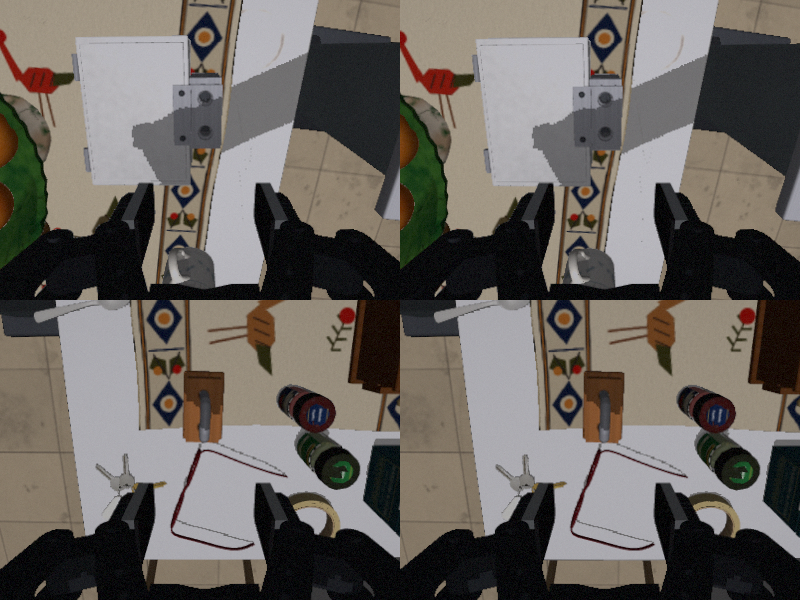

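The lid is shut: the hasp lies over the case, its holes at about (207,98) and (205,132) in the upper left tile. The shackle's crown is near (205,415) in the lower tiles. I'll enlarge both to read them exactly.

```bash
python3 - <<'E'
import cv2,numpy as np
from h import *
a=cv2.imread("pics/lockA.png")[128:218,285:345];b=cv2.imread("pics/restA.png")[123:213,295:355]
cv2.imwrite("pics/c2.png",cv2.convertScaleAbs(np.hstack([cv2.resize(i,None,fx=6,fy=6,interpolation=2) for i in(a,b)]),alpha=1.5))
for n in("lockA","lockB","restA","restB"):
    z=np.load(f"pics/{n}.png.npz"); print(n,z["tool_pos"],R.from_rotvec(z["tool_rot"]).as_matrix()[:,0])
print(r.read_state()["qpos"])
E
```

```text
lockA [0.453  0.0103 0.2702] [ 0.121  -0.9927 -0.0006]
lockB [0.4531 0.0094 0.2704] [ 0.1206 -0.9927  0.0024]
restA [ 0.5156 -0.2952  0.2704] [-0.0016  1.      0.0005]
restB [ 0.5158 -0.295   0.2702] [-0.0025  1.      0.0007]
[-0.4068  0.5657  1.2687  1.6439 -0.5533  1.3482  0.947 ]
```

View pics/c2.png

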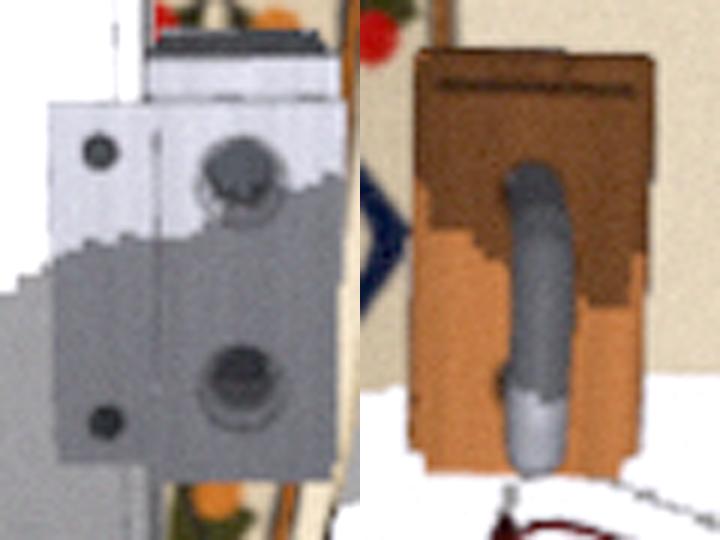

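```bash
python3 - <<'E'
from h import *
def f(p,o,s=0): p=np.array(p,float);return np.c_[(p[:,0]-s+.5)/6-.5+o[0],(p[:,1]+.5)/6-.5+o[1]]
c=cam("wrist",np.load("pics/lockA.png.npz"))
L=unproj(c,f([[244,182],[242,387]],(285,128)),.074);print("hasp",L,L.mean(0),np.diff(L,axis=0))
L=unproj(c,f([[241,172],[243,377]],(285,128)),.069);print("lockholes",L,L.mean(0))
L=unproj(c,f([[51,103],[343,103],[60,462],[333,478]],(285,128)),.074);print("hasp corners",L)
c=cam("wrist",np.load("pics/restA.png.npz"))
S=unproj(c,f([[543,230],[544,300],[539,380],[536,430]],(295,123),360),.1015);print("bar",S)
S=unproj(c,f([[538,163],[535,475]],(295,123),360),.1015);print("bar ends(y)",S)
S=unproj(c,f([[416,52],[653,60],[410,455],[637,465]],(295,123),360),.045);print("corners",S)
S=unproj(c,f([[416,52],[653,60]],(295,123),360),.0);print("c0",S)
E
```

```text
hasp [[ 0.4525 -0.0083  0.074 ]
 [ 0.4481  0.0314  0.074 ]] [0.4503 0.0116 0.074 ] [[-0.0044  0.0396  0.    ]]
lockholes [[ 0.4532 -0.0093  0.069 ]
 [ 0.4479  0.0307  0.069 ]] [0.4506 0.0107 0.069 ]
hasp corners [[ 0.4897 -0.0186  0.074 ]
 [ 0.4361 -0.0251  0.074 ]
 [ 0.4816  0.0508  0.074 ]
 [ 0.4281  0.0477  0.074 ]]
bar [[ 0.5182 -0.2753  0.1015]
 [ 0.5184 -0.2876  0.1015]
 [ 0.5175 -0.302   0.1015]
 [ 0.517  -0.3112  0.1015]]
bar ends(y) [[ 0.5173 -0.2637  0.1015]
 [ 0.5168 -0.3196  0.1015]]
corners [[ 0.4932 -0.2495  0.045 ]
 [ 0.5402 -0.251   0.045 ]
 [ 0.4904 -0.3331  0.045 ]
 [ 0.5384 -0.3353  0.045 ]]
c0 [[ 0.4902 -0.253   0.    ]
 [ 0.5431 -0.2547  0.    ]]
```

```bash
python3 - <<'E'
from h import *
p=np.array([.5165,-.295]); o=down(np.pi/2-.03)
r.set_gripper(.6)
r.goto([*p,.16],o)
print(r.move_l([*p,.083],speed=.1,force_limit=8),r.read_state()["tool_pos"])
f0=r.read_state()["contact_force"]
r.set_gripper(0,60); s=r.read_state()
print(s["finger_gap"],s["grasp_force"],s["contact_force"]-f0,s["tool_pos"])
print(r.move_l([*p,.23],speed=.1)); s=r.read_state()
print(s["contact_force"],s["finger_gap"],s["tool_pos"],R.from_rotvec(s["tool_rot"]).as_matrix()[:,0])
# hover above lock, feet ~35 mm above hasp
L=np.array([.4518,.0105]); yaw=.12
r.goto([*L,.23],down(yaw+np.pi/2)); r.move_l([*L,.18],speed=.1); s=r.read_state()
c=cam("wrist",s); M=R.from_rotvec(s["tool_rot"]).as_matrix()
print("x axis",M[:,0],s["tool_pos"],s["time_s"])
fz=s["tool_pos"][2]+.0187-.0865
print("tcp px",proj(c,[s["tool_pos"]]),"expected feet px",proj(c,[s["tool_pos"]*[1,1,0]+[0,0,fz]+M[:,0]*k for k in(.02,-.02)]),"holes",proj(c,[[*(L+.02*k*M[:2,0]),.074] for k in(1,-1)]))
a=shot("wrist","pics/held.png"); b=shot("side","pics/side1.png")
cv2.imwrite("pics/h2.png",np.vstack([cv2.convertScaleAbs(cv2.resize(a[100:400,170:470],None,fx=2,fy=2,interpolation=2),alpha=1.6)]))
E
```

```text
False [ 0.5168 -0.2955  0.0835]
0.10223447678101519 58.40503541752696 [-0.3301  1.1161  2.6725] [ 0.5168 -0.2952  0.0835]
False
[-0.1815 -0.4517 -1.1732] 0.10611178319710034 [ 0.5163 -0.2947  0.2293] [-0.03   -0.9995 -0.0006]
x axis [ 0.118 -0.993  0.001] [0.4524 0.0095 0.1805] 19.7333
tcp px [[327.0907 257.0595]] expected feet px [[326.2509 187.183 ]
 [326.1837 238.4201]] holes [[326.5479 176.6947]
 [326.4788 221.2413]]
```

View pics/h2.png

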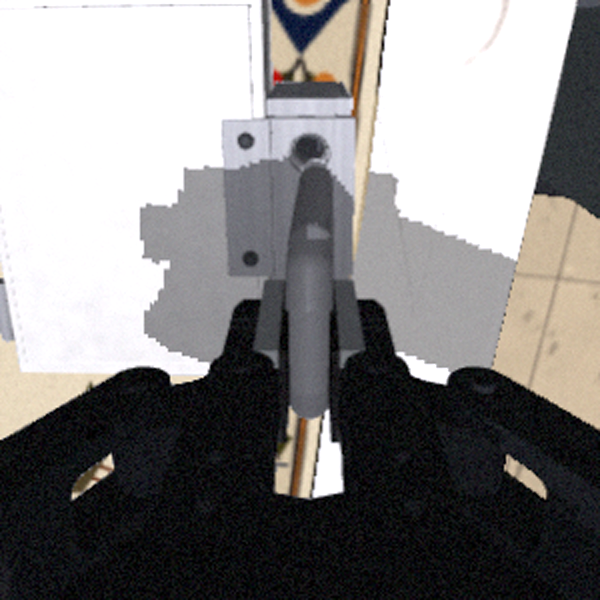

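The near foot's tip is at about (317,165) in this crop and the near hasp hole at about (312,152). The far leg is hidden. I'll zoom in to read the offset between foot and hole.

```bash
python3 - <<'E'
from h import *
a=cv2.imread("pics/held.png")[150:210,290:360]
cv2.imwrite("pics/c3.png",cv2.convertScaleAbs(cv2.resize(a,None,fx=9,fy=9,interpolation=2),alpha=1.6))
s=r.read_state();c=cam("wrist",s);M=R.from_rotvec(s["tool_rot"]).as_matrix()
g=s["tool_pos"]+[0,0,.0187]
print("crown ends",proj(c,[g+M[:,0]*k for k in(.0145,-.0145)]),"leg mid",proj(c,[g+M[:,0]*.02-[0,0,k] for k in(.03,.0765,.0865)]))
E
```

```text
crown ends [[327.5213 247.8017]
 [327.3567 302.5637]] leg mid [[326.9866 213.7452]
 [326.4152 190.8093]
 [326.3227 187.1038]]
```

View pics/c3.png

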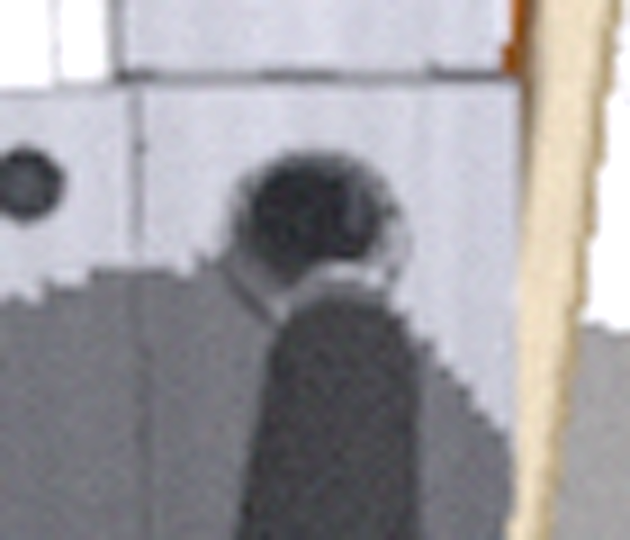

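The foot's centre is at about (328.1,184.3) and the near hasp hole's at (325.1,176.2) in full-image pixels. I'll correct by the difference, then lower while feeling for contact.

```bash
cat > ins.py <<'E'
from h import *
def lower(p,z,speed,fl):
    hit=r.move_l([*p,z],speed=speed,force_limit=fl); s=r.read_state()
    print(hit,s["tool_pos"],"feet rel lock",s["tool_pos"][2]+.0187-.0865-.069,s["contact_force"],s["finger_gap"],round(s["time_s"],2)); return hit,s
E
python3 - <<'E'
from ins import *
s=r.read_state();c=cam("wrist",s);M=R.from_rotvec(s["tool_rot"]).as_matrix()
fz=s["tool_pos"][2]+.0187-.0865
F=unproj(c,[[328.1,184.3]],fz)[0];H=unproj(c,[[325.1,176.2]],.074)[0]
print(F,H); d=(H-F)[:2]; print("delta",d,"leg nominal",s["tool_pos"]+.02*M[:,0])
if np.linalg.norm(d)<.007:
    p=s["tool_pos"][:2]+d; print(p)
    r.move_l([*p,.155],speed=.06)
    lower(p,.126,.02,5)   # feet ~11 mm below lock top
    a=shot("wrist","pics/i1.png")
E
```

```text
[ 0.454  -0.0119  0.113 ] [ 0.4557 -0.0089  0.074 ]
delta [0.0017 0.003 ] leg nominal [ 0.455  -0.0097  0.1808]
[0.4543 0.0132]
False [0.4544 0.0132 0.1261] feet rel lock -0.010715124919580737 [ 0.2242 -0.6486 -2.1085] 0.10896244296511864 22.01
```

It entered without contact. Now I'll press in small steps and watch for the catch's force drop.

```bash
python3 - <<'E'
from ins import *
s=r.read_state();p=s["tool_pos"][:2].copy();z=.126;pk=0
for i in range(45):
    z-=.001
    hit=r.move_l([*p,z],speed=.012,force_limit=12); s=r.read_state();f=s["contact_force"]
    print(f"{(s['tool_pos'][2]-.1368)*1e3:.1f} z{z:.3f} F {f.round(1)} {int(hit)} t{s['time_s']:.1f}")
    pk=max(pk,f[2])
    if f[2]>20 or np.hypot(f[0],f[1])>10 or s["time_s"]>42: break
    if pk>6 and f[2]<pk-4: print("drop");break
E
```

```text
-11.8 z0.125 F [ 0.5  0.4 -2.2] 0 t22.3
-12.9 z0.124 F [-1.1 -0.1 -2.4] 0 t22.6
-13.9 z0.123 F [-0.4  0.1 -2.2] 0 t22.8
-14.8 z0.122 F [ 0.3 -0.5 -1. ] 0 t23.1
-15.9 z0.121 F [-0.  -0.3 -1.7] 0 t23.3
-16.8 z0.120 F [-0.5 -0.6 -1.9] 0 t23.6
-17.9 z0.119 F [ 0.5 -0.8 -1.6] 0 t23.8
-18.9 z0.118 F [-0.7  0.4 -1.2] 0 t24.1
-19.8 z0.117 F [ 0.2 -1.  -1.7] 0 t24.3
-20.8 z0.116 F [-0.9 -0.9 -1.3] 0 t24.6
-21.6 z0.115 F [-1.2  1.5  1.9] 0 t24.8
-22.7 z0.114 F [0.4 0.2 1.8] 0 t25.1
-23.8 z0.113 F [-0.4  0.4  2.2] 0 t25.3
-24.8 z0.112 F [0.4 0.4 2.3] 0 t25.6
-25.8 z0.111 F [-0.2  0.5  1.9] 0 t25.8
-26.8 z0.110 F [ 0.7 -0.1  2.5] 0 t26.1
-27.8 z0.109 F [0.2 0.2 3.6] 0 t26.3
-28.8 z0.108 F [-0.1 -0.1  4.1] 0 t26.6
-29.8 z0.107 F [-0.   0.8  3.6] 0 t26.8
-30.8 z0.106 F [-0.3  0.5  2.9] 0 t27.1
-31.8 z0.105 F [ 0.6 -0.4  2.5] 0 t27.3
-32.8 z0.104 F [0.7 0.9 2.7] 0 t27.6
-33.8 z0.103 F [-0.4 -0.   3.8] 0 t27.8
-34.8 z0.102 F [-0.2 -0.5  3.2] 0 t28.1
-35.8 z0.101 F [-0.2 -0.1  2.9] 0 t28.3
-36.8 z0.100 F [1.  0.4 3.8] 0 t28.6
-37.8 z0.099 F [-0.2  0.3  2.9] 0 t28.8
-38.7 z0.098 F [-1.4 -0.3  5.4] 0 t29.1
-39.6 z0.097 F [-0.1  0.3  7.6] 0 t29.3
-40.5 z0.096 F [-1.1 -0.2  6.8] 0 t29.6
-41.4 z0.095 F [-1.  -1.4  8.7] 0 t29.8
-42.4 z0.094 F [-0.9  0.   9.2] 0 t30.1
-43.3 z0.093 F [-1.9 -0.5  9.8] 0 t30.3
-44.3 z0.092 F [-1.4 -0.1  9. ] 0 t30.6
-45.3 z0.091 F [-2.3 -0.6 10.3] 0 t30.8
-46.6 z0.090 F [-0.4 -0.5  2.8] 0 t31.1
drop
```

```bash
python3 - <<'E'
from ins import *
s=r.read_state();p=s["tool_pos"][:2].copy()
lower(p,.089,.01,8)
lower(p,.094,.01,9)   # gentle tug: must be held
s=r.read_state()
if s["contact_force"][2]<-4:
    r.move_l([*p,.0905],speed=.02,force_limit=8)
    r.set_gripper(.5); r.move_l([*p,.2],speed=.12); r.hold(.3)
    print(r.read_state()["time_s"],r.read_state()["tool_pos"])
    p2=p+[.0,.06]; r.goto([*p,.25],r.read_state()["tool_rot"])
    a=shot("wrist","pics/e.png"); b=shot("side","pics/e2.png")
    cv2.imwrite("pics/e3.png",np.hstack([cv2.resize(a[100:250,230:430],None,fx=2,fy=2),cv2.resize(b[180:255,250:350],None,fx=4,fy=4)]))
E
```

```text
False [0.4543 0.0129 0.089 ] feet rel lock -0.04781593837896361 [-0.598   0.0571  4.9032] 0.10569119709772067 31.31
True [0.4536 0.0129 0.0904] feet rel lock -0.046380619735853335 [ 1.4639 -0.1256  0.5608] 0.10138831722663383 31.63
```

```bash
python3 - <<'E'
from ins import *
p=r.read_state()["tool_pos"][:2].copy()
for z in(.0915,.0925,.0935):
    h,s=lower(p,z,.008,12)
    if h or s["contact_force"][2]<-5: break
E
```

```text
False [0.4527 0.0128 0.0908] feet rel lock -0.04602018992712967 [ 1.1641 -1.613  -8.3209] 0.10398043031745176 31.9
```

Pulling gives -8 N with no travel, so the catches hold. I'll release it and check.

```bash
python3 - <<'E'
from ins import *
s=r.read_state();p=s["tool_pos"][:2].copy()
lower(p,.0905,.02,8)
r.set_gripper(.5); r.move_l([*p,.2],speed=.12); r.goto([*p,.25],r.read_state()["tool_rot"])
s=r.read_state();print(s["time_s"],s["tool_pos"],s["contact_force"])
a=shot("wrist","pics/e.png"); b=shot("side","pics/e2.png")
cv2.imwrite("pics/e3.png",np.hstack([cv2.resize(a[100:250,230:430],None,fx=2,fy=2),cv2.resize(b[180:255,250:350],None,fx=4,fy=4)]))
E
```

```text
False [0.4527 0.0128 0.0906] feet rel lock -0.04622140486576842 [ 0.2616 -0.7971 -2.461 ] 0.10751000239627521 32.15
38.2083 [0.4527 0.0128 0.25  ] [ 0.6187 -0.3446  0.3197]
```

View pics/e3.png

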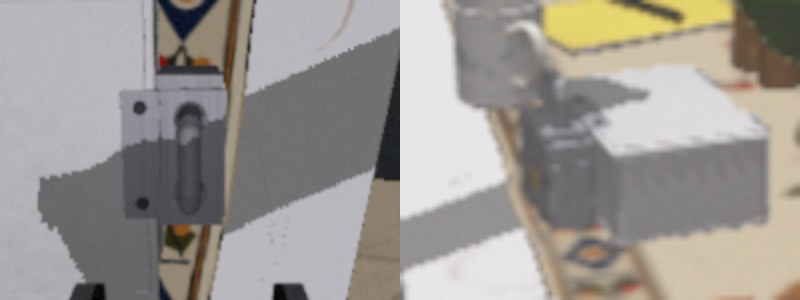

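The shackle (190,160 in the left tile) is seated in the lock with the lid shut, and the gripper is clear.

```bash
python3 -c "
from workcell import r
print(r.sign_off())"
```

```text
the job is handed in; nothing more can be done
None
```

The box is locked and handed in: the lid is shut, and the shackle clicked in at about 46 mm, held against an 8 N pull, and stayed down after I let go; the press read about 10 N at most, and `sign_off` returned no verdict.

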